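# Set the low bench trestle to its third rung and lay the rail across the pair

## Task

Set the low bench trestle to match its twin: lift its sliding crossbar until the catch has passed the third rung from the bottom and dropped back, then lower it gently until that rung carries its weight before you let go - no dropping it onto the rung, no leaning on it. Then lay the tenoned rail flat across the two crossbars, between their end pegs, and leave the other tools on the bench where they are.

Things in the scene. Friction and masses are not known exactly. Their poses are not given: they have to be found in the camera images.
- trestle: the bench trestle that stands low, fixed to the bench: brown wooden feet 130 mm long, two aluminium posts 94 mm apart and 196 mm high; in front of them slides an aluminium frame with a crossbar on top. Origin on the bench under the crossbar's middle; z up, y along crossbar and rungs, x level across them and (within 0.1 rad) towards the other trestle.
- third_rung (a point): where the third rung should sit: 18 mm along the trestle's x, 136 mm up. Its four steel rungs (10 mm rods along y between the posts) are meant to be 48, 92, 136 and 180 mm up. The lowest is true; the others are clamped by hand in slots, up to 8 mm higher or lower, and this point does not show by how much: feel for it.
- catch_pivot (a point): hinge of the gravity catch, low on the frame: a red tongue reaching over the rungs (x), a brass counterweight to the other side. Drawn up past a rung the tongue folds down, and once past swings back level by itself; lowered, it lands on that rung and holds, pivot 9 mm over the rung's centre. One way only: once past the fourth rung it cannot return to the third.
- frame (a joint): height of the sliding frame, m, growing upward: 0 with the catch on the lowest rung (the start), 0.080 to 0.096 on the third. 0.110 always clears the third rung, and below 0.135 the fourth is never cleared; end stop 0.150. Weight 5 to 10 N, guide friction 1 N, passing a rung adds 2 N. Leaning on it so that catch and raised rung bear over 22 N is too much; a fall faster than 0.1 m/s is a drop.
- frame_top (a point): middle of the top face of the low trestle's crossbar; 223 mm up at joint value 0, rises with the frame. Pale wooden bar 132 mm long (y), 24 mm thick (x), 28 mm high, cork strip on top, a dark peg (8 mm thick, 16 mm proud) at each end, 61 mm from the middle. Take it from above at its middle, across the 24 mm; beside it is free room down to 32 mm below its top face.
- set_trestle: the twin of the low trestle, already standing on its third rung: same shape and axes, all of it fixed. Origin on the bench under the middle of its crossbar, 210 to 235 mm from the low trestle's origin, along that one's x.
- set_top (a point): middle of the top face of the twin's crossbar, 311 mm above the bench; bar, cork and pegs as on the low trestle.
- rail: loose brown wooden rail, 300 mm long, 42 mm wide, 22 mm thick, with a tenon (25 mm long, 30 mm wide, 9 mm thick) at each end; 0.17 kg, lying flat on the bench. Origin in the middle of its underside, x along its length, y across, z up. Take it at its middle, across its 42 mm width. It shall lie from crossbar to crossbar, its 300 mm body on both.
- oil_can: red thumb oil can, 66 mm wide, 135 mm high to the tip of its spout; origin in the middle of its underside. Leave it where it stands.
- tape_measure: yellow and black tape measure, 43 x 82 x 68 mm; origin in the middle of its underside. Leave it where it stands. To the left of it a green bench lamp is fixed on the bench: base at about x 0.36, y 0.44, 160 mm across; its arm rises there and leans away from the robot, over y 0.2 to 0.5. Keep the arm and gripper clear of it.
- try_square: try square with a dark wooden stock and a steel blade, 178 x 125 x 19 mm, lying flat; origin in the middle of its underside. Leave it where it lies.
- sanding_block: brown sanding block, 70 x 110 x 31 mm, lying flat; origin in the middle of its underside. Leave it where it lies.

How it is judged:
By the outcome, as a careful person would: the job done as asked, in the order asked, and still so for the second after the job is handed in, with the robot touching nothing.
It also fails if it takes over 62 s, if anything falls off the work surface, if the arm or the gripper's body presses on something with over 40 N, if the wrist force passes 120 N, or if a joint passes its speed limit or range.

## Robot

A 6-joint arm with a two-finger parallel gripper is mounted at the origin on a cart in front of the work surface, level with it; the furniture and walls round the work are solid. World frame = base frame: x ahead of the robot, y to its left, z up, the work surface at z = 0. Lengths are in m, angles in rad, forces in N, time in s.
With the tool pointing down it reaches from about 0.375 to 0.9 m from the base axis. Payload 3.1 kg.
Tool frame: the origin (TCP) lies at the very end of the fingers, on their centre line; the grasp point (between the pads) lies 19 mm behind it; y points along the fingers, x is the direction in which the jaws open and shut, and the axes are right-handed (so a half turn about y gives the same grasp; the last joint's range is limited). The gripper opens to 85 mm and grips with 20 to 120 N. Pads are 22 mm wide; open, the fingers measure 114 mm over their backs; the gripper's body (76 mm by 85 mm) begins 54 mm behind the grasp point. The pads swing forward as they close: fully open they stand 13 mm farther back than shut.
Start: joints at [-1.302, 0.527, 1.433, -0, 1.181, -0.178], TCP at [0.27, -0.564, 0.231] pointing down, gripper open.
Joint ranges: [-3.08, 3.08], [-0.75, 2.2], [0.22, 2.44], [-1.43, 4.57], [0, 2.65], [-2.85, 2.85]. Speed limits (rad/s): [2.79, 2.79, 3.14, 3.14, 3.14, 3.14].

## Interface

Orientations are given as [roll, pitch, yaw] about the fixed x, y, z axes, in that order (R = Rz(yaw) Ry(pitch) Rx(roll)).
In Python, from rig import r, eyes, ticket gives the robot as it stands.
- The arm moves only by the tool arm_command, never from a script. Its argument "targets" is a list of rows, each a list of 5 numbers: the shift along the tool's x, y, z in cm, then the turn about the tool's y in degrees, then the opening, from 0 (shut) to 1 (fully open). A call has 1 to 5 rows; each row shifts and turns the commanded pose from where the row before left it, along the tool's axes as they then stand; what a row does not reach is not made up. A row lasts 1/10 s, in which the tool goes at most 50 mm and 8.59 degrees, less where a joint would pass 70% of its speed; a pose out of reach is approached as far as the arm can. A call with a gripper value outside its range is refused whole. The fingers move at their own pace and stop on an object; the grip force is fixed at half the most. Time passes only in rows, so rows that do not move let the fingers close. It gives the time, the measured TCP pose, the force and the opening at its end, in the units of the state.
- r.observe(): the state, without advancing time (a new reading comes with each control period).
- eyes.get_image(name): name is "side" or "top"; returns the picture (400x640x3 uint8, red, green, blue); there is no depth.
- eyes.camera_info(name): a dict with "camera_matrix" (3x3 intrinsics, pixels), "distortion" ([k1, k2, p1, p2, k3] as OpenCV has them; the pictures are not rectified), "world_from_camera" (4x4, takes a point from camera to world coordinates). Camera axes: x right, y down, z forward; pixel columns grow to the right and rows downward; lengths in m; the calibration is good to about 2 mm. A picture is of the moment at which its call begins. camera_info takes no time and is no camera call.
- ticket.sign_off(): hands the job in, once; it reports no verdict.
The state is a dict: "clock": time; "joint_pos": joint angles; "qd": joint speeds; "joint_efforts": joint torques, N m; "position": TCP position; "tcp_rot": TCP orientation; "force": force on the tool from outside, world axes, zero at the start; "torque": the same for the moment, N m; "grip_width": finger opening in m.
Only numpy, scipy, OpenCV 4.12 (cv2) and the standard library are available. Lean on these libraries where they do the work, as an engineer would, in place of code of your own. Each camera call takes 0.05 s, during which the arm holds its last target.

## Working session

There is one attempt and no reset: what is moved stays moved. The work goes in short steps, Python scripts to look and compute and a tool call to move; the robot and the scene stay as the last step left them, time stands still between calls to the robot, and variables do not carry over. Pictures are saved under pics/ and viewed, and the job is handed in when it is done.

Besides the shell and the picture viewer there is one more tool, called after "Request:" in YAML: its name, and indented under it one key for each argument. arm_command: Moves the arm, as the interface text tells. Its arguments: {"type":"object","properties":{"targets":{"type":"array","items":{"type":"array","items":{"type":"number"}}}},"required":["targets"]}

```bash
ls; mkdir -p pics; python3 - <<'E'
from rig import r,eyes,ticket
import cv2,json,numpy as np
np.set_printoptions(precision=4,suppress=True)
print(r.observe())
for n in("side","top"):
    cv2.imwrite(f"pics/{n}0.png",eyes.get_image(n)[:,:,::-1]); 
    for k,v in eyes.camera_info(n).items(): print(k,np.array(v))
E
```

```text
pics
{'clock': 0.0, 'joint_pos': array([-1.3025,  0.5284,  1.4339, -0.    ,  1.1814, -0.1785]), 'qd': array([ 0.0018, -0.0006,  0.0005, -0.0007, -0.0006,  0.001 ]), 'joint_efforts': array([  0.0002, -44.2348, -17.8024,  -0.0003,   0.0084,  -0.    ]), 'position': array([ 0.2699, -0.5629,  0.2303]), 'tcp_rot': array([-1.5704,  0.0021, -1.124 ]), 'force': array([ 0.3576, -0.0319,  0.6705]), 'torque': array([ 0.0375, -0.0048, -0.036 ]), 'grip_width': 0.08571101406773599}
camera_matrix [[401.1886   0.     315.6223]
 [  0.     401.1886 201.5395]
 [  0.       0.       1.    ]]
distortion [-0.0974  0.      0.      0.      0.    ]
world_from_camera [[-0.8155 -0.3345  0.4723  0.0519]
 [-0.5787  0.4707 -0.666   0.7047]
 [ 0.0004 -0.8164 -0.5775  0.8287]
 [ 0.      0.      0.      1.    ]]
camera_matrix [[440.9693   0.     322.6969]
 [  0.     440.9693 194.6717]
 [  0.       0.       1.    ]]
distortion [0.0093 0.     0.     0.     0.    ]
world_from_camera [[-0.0263 -0.9969  0.0737  0.4227]
 [-0.9996  0.0269  0.0077 -0.0177]
 [-0.0096 -0.0735 -0.9972  1.5649]
 [ 0.      0.      0.      1.    ]]
```

View pics/side0.png

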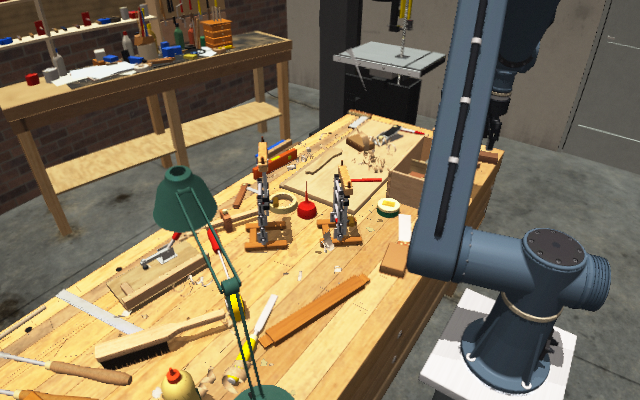

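View pics/top0.png

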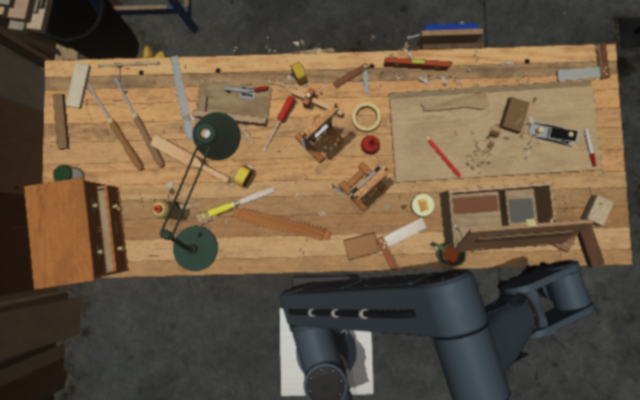

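The side view shows trestles at about (267,200) and (342,210), with the rail at (318,312). The top view shows trestles at (322,132) and (362,185), and the rail from (235,210) to (330,236). I'll zoom in.

```bash
python3 - <<'E'
import cv2
a=cv2.imread('pics/side0.png');b=cv2.imread('pics/top0.png')
cv2.imwrite('pics/sz.png',cv2.resize(a[125:265,225:405],None,fx=4.2,fy=4.2,interpolation=cv2.INTER_CUBIC))
cv2.imwrite('pics/tz.png',cv2.resize(b[90:250,220:420],None,fx=3.7,fy=3.7,interpolation=cv2.INTER_CUBIC))
E
```

```text
(no output)
```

View pics/sz.png

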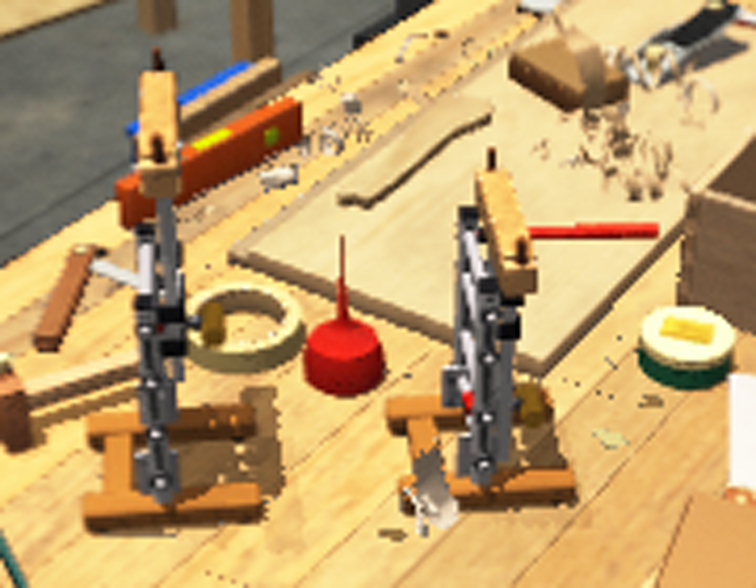

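View pics/tz.png

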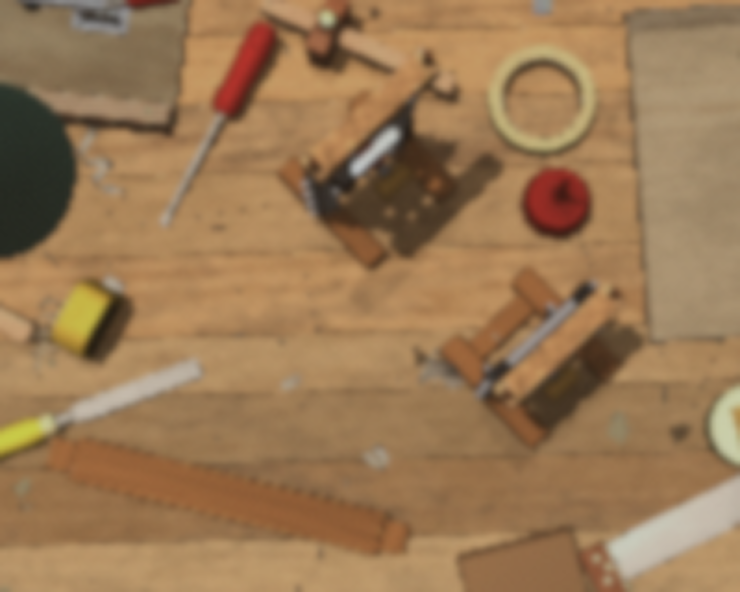

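```bash
python3 - <<'E'
import cv2,numpy as np
a=cv2.imread('pics/side0.png');b=cv2.imread('pics/top0.png')
def crop(im,r0,r1,c0,c1,f):
    o=cv2.resize(im[r0:r1,c0:c1],None,fx=f,fy=f,interpolation=cv2.INTER_NEAREST)
    for c in range((c0+9)//10*10,c1,10):
        cv2.line(o,(int((c-c0+.5)*f),0),(int((c-c0+.5)*f),6),(0,0,255),1); cv2.putText(o,str(c),(int((c-c0)*f),18),0,.4,(0,0,255))
    for q in range((r0+9)//10*10,r1,10):
        cv2.line(o,(0,int((q-r0+.5)*f)),(6,int((q-r0+.5)*f)),(0,0,255),1); cv2.putText(o,str(q),(8,int((q-r0+.7)*f)),0,.4,(0,0,255))
    return o
cv2.imwrite('pics/t1.png',np.hstack([crop(b,100,170,295,345,7),crop(b,150,220,335,392,7)]))
cv2.imwrite('pics/s1.png',np.hstack([crop(a,130,175,250,285,11),crop(a,155,200,332,360,11)]))
E
```

```text
(no output)
```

View pics/t1.png

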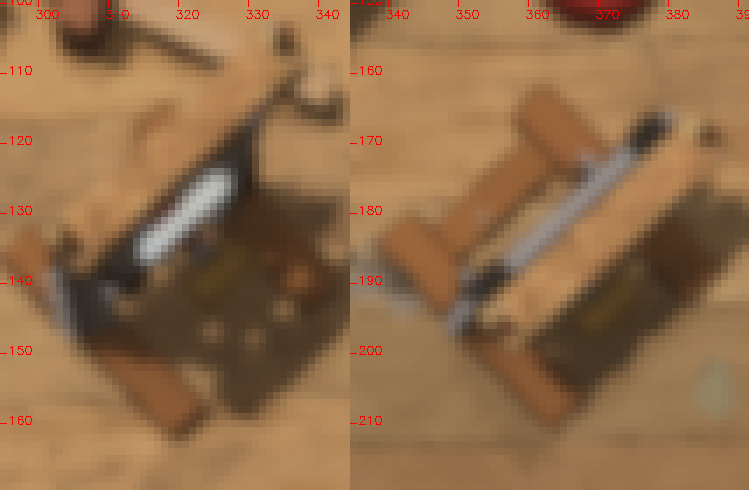

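View pics/s1.png

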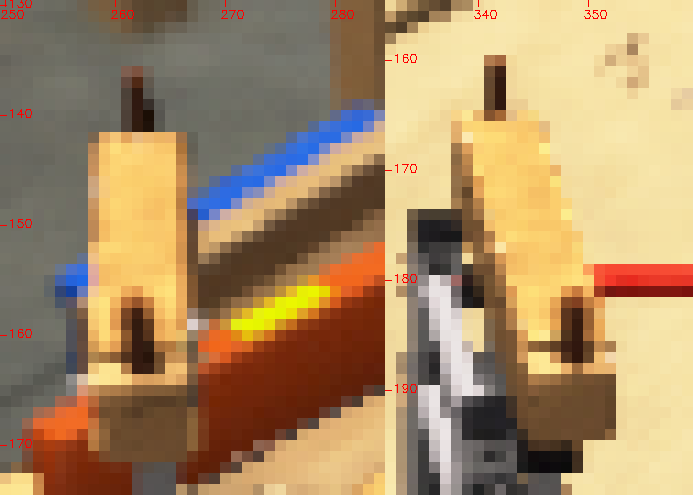

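The side view gives sharp bar top-face corners. Set bar: (258,142), (266,142), (266.5,164.5), (257.5,164). Low bar: (338,165.5), (345.5,166), (351.5,188), (343.5,188.5). In the top view the pegs are at (303,135) and (334.5,105) for set, and (357,197) and (384,169) for low.

```bash
cat > h.py <<'E'
import cv2,numpy as np
from rig import r,eyes,ticket
np.set_printoptions(precision=4,suppress=True)
def ray(n,px):
    c=eyes.camera_info(n);u=cv2.undistortPoints(np.array(px,float).reshape(-1,1,2),np.array(c['camera_matrix'],float),np.array(c['distortion'],float)).reshape(-1,2)
    W=np.array(c['world_from_camera']);d=np.c_[u,np.ones(len(u))]@W[:3,:3].T
    return W[:3,3],d
def onz(n,px,z):
    o,d=ray(n,px);return o+d*((np.asarray(z)-o[2])/d[:,2])[:,None]
E
cat > m.py <<'E'
from h import *
C={'set':([(258,142),(265.8,142),(266.5,164.3),(257.5,164)],.311,[(303,135),(334.5,105)]),
'low':([(338,165.5),(345.5,166),(351.5,188),(343.5,188.5)],.223,[(357,197),(384,169)])}
res={}
for k,(c,z,t) in C.items():
    p=onz('side',c,z*np.ones(4)); far=(p[0]+p[1])/2; near=(p[2]+p[3])/2
    print(k,'side corners',p[:,:2].tolist(),'mid',p.mean(0)[:2],'len',np.linalg.norm(far-near),'yaw',np.degrees(np.arctan2(*(near-far)[[1,0]])))
    q=onz('top',t,(z+.008)*np.ones(2)); print(' top mid',q.mean(0)[:2],'len',np.linalg.norm(q[0]-q[1]),np.degrees(np.arctan2(*(q[0]-q[1])[[1,0]])))
    res[k]=(p.mean(0),q.mean(0))
for i in (0,1):
    d=res['set'][i]-res['low'][i];print('low->set',np.linalg.norm(d[:2]),np.degrees(np.arctan2(d[1],d[0])))
E
python3 m.py
python3 - <<'E'
import cv2,numpy as np
exec(open('/dev/stdin').read()) if 0 else None
a=cv2.imread('pics/side0.png');b=cv2.imread('pics/top0.png')
def crop(im,r0,r1,c0,c1,f):
    o=cv2.resize(im[r0:r1,c0:c1],None,fx=f,fy=f,interpolation=cv2.INTER_NEAREST)
    for c in range((c0+9)//10*10,c1,10):
        cv2.putText(o,str(c),(int((c-c0)*f),12),0,.4,(0,0,255))
    for q in range((r0+9)//10*10,r1,10):
        cv2.putText(o,str(q),(2,int((q-r0+.7)*f)),0,.4,(0,0,255))
    return o
cv2.imwrite('pics/s2.png',crop(a,265,355,250,380,6));cv2.imwrite('pics/t2.png',crop(b,195,250,225,340,6))
E
```

```text
set side corners [[0.7783317183162922, -0.03644427621194679], [0.7600765542566081, -0.049186414987954064], [0.6746976950448242, 0.04545094268368921], [0.6948079346886041, 0.05770569787731272]] mid [0.727  0.0044] len 0.1266577666307513 yaw 131.81809013612207
 top mid [ 0.7299 -0.0025] len 0.12547879067510506 132.46211727614894
low side corners [[0.6007734430197905, -0.18527059982301608], [0.5808789380997508, -0.19582445585582953], [0.5040892244982879, -0.10344174724159894], [0.5206921580601145, -0.08855867583032806]] mid [ 0.5516 -0.1433] len 0.122846744228647 yaw 129.67875795755506
 top mid [ 0.553  -0.1535] len 0.1186992795365477 134.439798737969
low->set 0.22925259761819047 40.09619097380738
low->set 0.2325682487195649 40.47960694063574
```

View pics/s2.png

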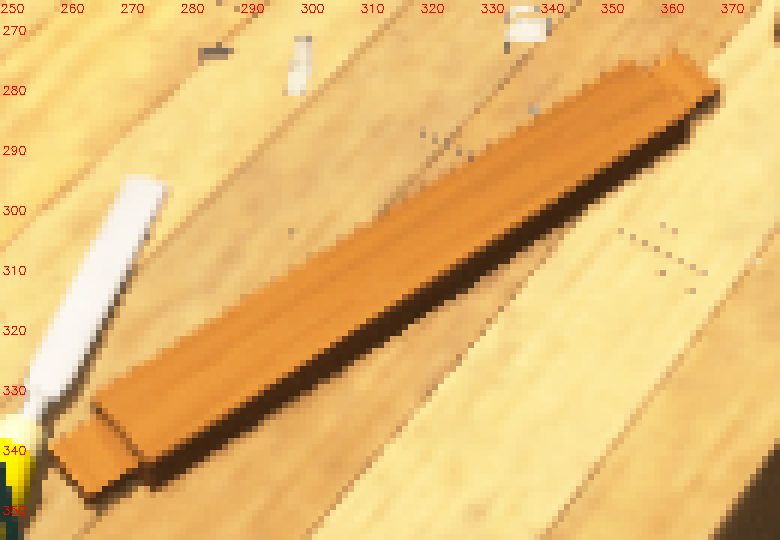

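View pics/t2.png

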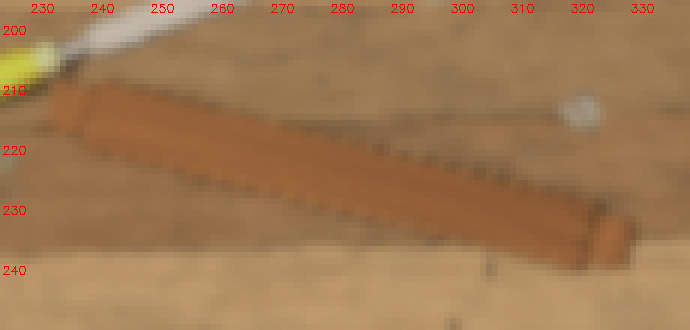

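```bash
cat >> h.py <<'E'
def proj(n,P):
    c=eyes.camera_info(n);M=np.linalg.inv(np.array(c['world_from_camera']))
    return cv2.projectPoints(np.array(P,float).reshape(-1,3),cv2.Rodrigues(M[:3,:3])[0],M[:3,3],np.array(c['camera_matrix'],float),np.array(c['distortion'],float))[0].reshape(-1,2)
E
python3 - <<'E'
from h import *
# rail body top-face corners, z=.022
s=onz('side',[(264,331),(272,341.5),(362.5,284),(352,275.5)],.022*np.ones(4))
t=onz('top',[(237.5,219),(242,209),(324,229.5),(320,239)],.022*np.ones(4))
print('rail',s.mean(0),t.mean(0)); print(s[:,:2],t[:,:2])
low=onz('side',[(338,165.5),(345.5,166),(351.5,188),(343.5,188.5)],.223*np.ones(4))
st=onz('side',[(258,142),(265.8,142),(266.5,164.3),(257.5,164)],.311*np.ones(4))
print(proj('top',low),proj('top',st))
# mask-based rail
a=cv2.imread('pics/side0.png');hsv=cv2.cvtColor(a,cv2.COLOR_BGR2HSV)
for n,bx in(('side',(265,355,250,380)),('top',(195,250,225,340))):
    im=cv2.imread(f'pics/{n}0.png')[bx[0]:bx[1],bx[2]:bx[3]];h=cv2.cvtColor(im,cv2.COLOR_BGR2HSV)
    print(n,h[im.shape[0]//2,im.shape[1]//2],h[5,5],h[-5,5])
E
```

```text
rail [0.4434 0.152  0.022 ] [0.4377 0.1433 0.022 ]
[[0.5002 0.2873]
 [0.4652 0.2989]
 [0.3841 0.0164]
 [0.424  0.0055]] [[ 0.4595  0.2945]
 [ 0.4941  0.2783]
 [ 0.4149 -0.0071]
 [ 0.3823  0.0077]]
[[380.1315 167.4274]
 [383.8195 173.7901]
 [354.3869 199.6604]
 [349.3335 194.3593]] [[330.1335 103.8282]
 [334.7142 109.9072]
 [302.6788 140.0077]
 [298.2685 133.2306]]
side [ 16 187 229] [ 18 146 233] [ 16 152  97]
top [ 13 156 144] [ 16 117 152] [ 17 110 183]
```

The two views disagree by a steady 8–10 mm, so I'll aim between them and check with the gripper in view. First I'll locate the lamp and work out the approach.

```bash
cat >> h.py <<'E'
def tri(ps,pt):
    (o1,d1),(o2,d2)=ray('side',[ps]),ray('top',[pt]);d1=d1[0]/np.linalg.norm(d1);d2=d2[0]/np.linalg.norm(d2)
    s=np.linalg.lstsq(np.c_[d1,-d2],o2-o1,rcond=None)[0];A=o1+s[0]*d1;B=o2+s[1]*d2
    return (A+B)/2,np.linalg.norm(A-B),B-A
def yaw(): return r.observe()['tcp_rot'][2]
def plan(tgt,yt=None,p0=None,y0=None,step=5.,turn=8.5,n=None):
    o=r.observe();p=np.array(p0 if p0 is not None else o['position']);y=y0 if y0 is not None else np.degrees(o['tcp_rot'][2])
    yt=y if yt is None else yt
    d=(np.array(tgt)-p)*100;dy=(yt-y+180)%360-180
    n=n or max(1,int(np.ceil(max(np.linalg.norm(d)/step,abs(dy)/turn))))
    for i in range(n):
        a=np.radians(y+dy*i/n)
        v=d/n; row=[v[0]*np.cos(a)+v[1]*np.sin(a),-v[2],-v[0]*np.sin(a)+v[1]*np.cos(a),-dy/n]
        print(i,np.round(row,2).tolist())
E
python3 - <<'E'
from h import *
print('lamp head top',tri((180,172),(207,133)),'elbow',tri((232,285),(165,234)))
print('oilcan, tape');print(onz('top',[(370,145)],[.05]),onz('side',[(307,210)],[.03]))
print('bits',tri((343,181) ,(357,197)))
plan((.552,-.148,.33),40,p0=(.27,-.564,.231),y0=-64.4)
E
```

```text
lamp head top (array([0.6817, 0.2955, 0.4086]), np.float64(0.0018822612533268704), array([-0.0012, -0.0013, -0.0006])) elbow (array([0.4147, 0.4247, 0.3567]), np.float64(0.003025718909022205), array([0.0023, 0.0018, 0.0007]))
oilcan, tape
[[ 0.703  -0.1746  0.05  ]] [[ 0.7002 -0.1596  0.03  ]]
bits (array([ 0.5205, -0.1052,  0.2379]), np.float64(0.02192121779285584), array([-0.019 , -0.0109, -0.0005]))
0 [-1.95, -0.76, 3.34, -8.03]
1 [-1.46, -0.76, 3.58, -8.03]
2 [-0.95, -0.76, 3.75, -8.03]
3 [-0.42, -0.76, 3.84, -8.03]
4 [0.13, -0.76, 3.86, -8.03]
5 [0.66, -0.76, 3.81, -8.03]
6 [1.19, -0.76, 3.68, -8.03]
7 [1.69, -0.76, 3.48, -8.03]
8 [2.16, -0.76, 3.21, -8.03]
9 [2.59, -0.76, 2.87, -8.03]
10 [2.96, -0.76, 2.48, -8.03]
11 [3.28, -0.76, 2.04, -8.03]
12 [3.53, -0.76, 1.57, -8.03]
```

Request:
arm_command:
  targets:
    - [-1.95,-1.5,3.35,-8,1]
    - [-1.45,-1.5,3.6,-8,1]
    - [-0.95,-1.5,3.75,-8,1]
    - [-0.4,-1.5,3.85,-8,1]
    - [0.15,-1.5,3.85,-8,1]

```text
clock: 0.6
position: [0.3709, -0.406, 0.306]
tcp_rot: [-1.584, 0.017, -0.423]
force: [1.3, 0.2, -0.8]
grip_width: 0.0853
```

Request:
arm_command:
  targets:
    - [0.65,-1.5,3.8,-8,1]
    - [1.2,-1,3.7,-8,1]
    - [1.7,0,3.5,-8,1]
    - [2.15,0,3.2,-8,1]
    - [2.6,0,2.9,-8,1]

```text
clock: 1.1
position: [0.489, -0.2422, 0.3311]
tcp_rot: [-1.57, 0.0, 0.278]
force: [-0.0, -0.7, -0.4]
grip_width: 0.0853
```

Request:
arm_command:
  targets:
    - [2.95,0,2.5,-8,1]
    - [3.3,0,2.05,-8,1]
    - [3.5,0,1.6,-8.4,1]
    - [0,0,0,0,1]

```text
clock: 1.5
position: [0.5553, -0.1437, 0.3308]
tcp_rot: [-1.569, -0.002, 0.705]
force: [-0.3, 0.3, 0.3]
grip_width: 0.0856
```

```bash
python3 - <<'E'
from h import *
o=r.observe();print(o['clock'],o['position'],np.degrees(o['tcp_rot']),o['force'])
for n,(r0,r1,c0,c1) in(("side",(90,230,260,420)),("top",(130,230,310,430))):
    im=eyes.get_image(n)[:,:,::-1];cv2.imwrite(f"pics/{n}1.png",im)
    cv2.imwrite(f"pics/{n}1z.png",cv2.resize(im[r0:r1,c0:c1],None,fx=4,fy=4,interpolation=cv2.INTER_NEAREST))
print(proj('side',o['position']),proj('top',o['position']))
E
```

```text
1.5 [ 0.5553 -0.1437  0.3308] [-89.916   -0.0871  40.4098] [-0.2907  0.2841  0.3178]
[[345.0553 142.3596]] [[370.5235 178.7183]]
```

View pics/side1z.png

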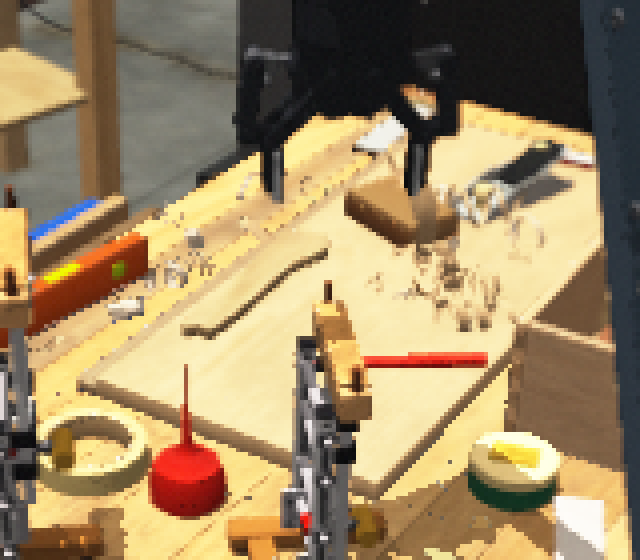

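View pics/top1.png

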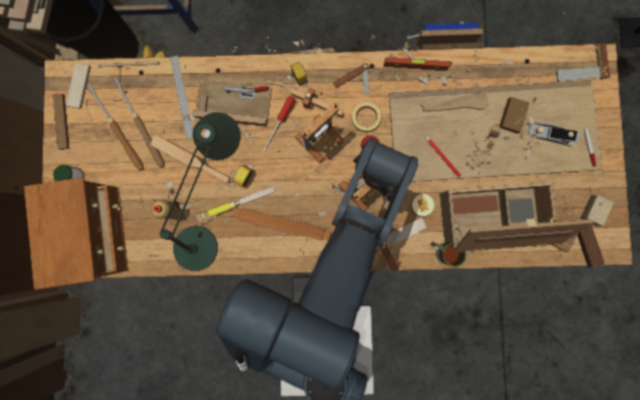

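Fingertips appear at about (329,139.5) and (364,138) in the side view, within about 1.5 px of where the calibration puts them. So the side view is trustworthy, and the bar lies under the gripper. Lowering around the bar now, then looking again.

Request:
arm_command:
  targets:
    - [0,4,0,0,1]
    - [0,4,0,0,1]
    - [0,3,0,0,1]
    - [0,1.5,0,0,1]
    - [0,0,0,0,1]

```text
clock: 2.1
position: [0.5511, -0.1484, 0.2036]
tcp_rot: [-1.565, 0.003, 0.695]
force: [0.0, 0.5, 0.0]
grip_width: 0.0851
```

```bash
python3 - <<'E'
from h import *
o=r.observe();print(o['clock'],o['position'],np.degrees(o['tcp_rot']),o['force'])
im=eyes.get_image('side')[:,:,::-1];cv2.imwrite("pics/side2.png",im)
cv2.imwrite("pics/side2z.png",cv2.resize(im[130:230,295:395],None,fx=6,fy=6,interpolation=cv2.INTER_NEAREST))
E
```

```text
2.1 [ 0.5511 -0.1484  0.2036] [-89.6546   0.1835  39.8296] [0.0084 0.5281 0.0197]
```

View pics/side2z.png

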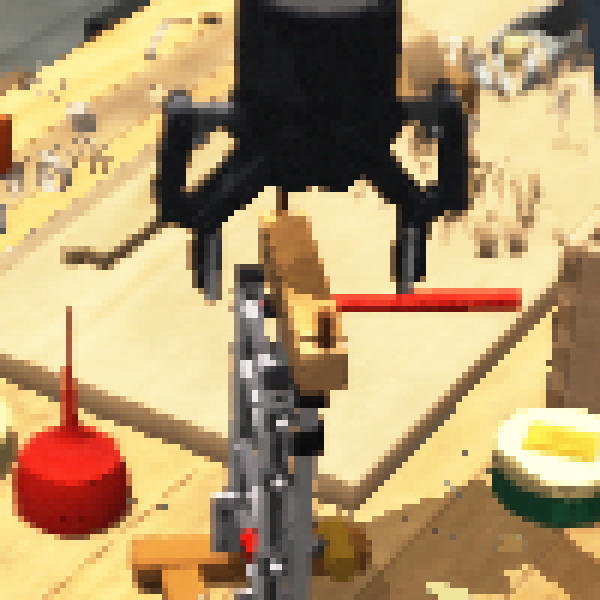

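Fingertips are at about (330.5,179) and (363,178), and the bar's centreline there is near x=346. The gripper is roughly 2 mm too far toward −tool x. I'll nudge it over, lower 5 mm and close in stages.

Request:
arm_command:
  targets:
    - [0.2,0.5,0,0,0.7]
    - [0,0,0,0,0.5]
    - [0,0,0,0,0.42]
    - [0,0,0,0,0.42]
    - [0,0,0,0,0.38]

```text
clock: 2.65
position: [0.5554, -0.1465, 0.2018]
tcp_rot: [-1.572, -0.0, 0.698]
force: [-0.2, -0.0, 0.4]
grip_width: 0.0328
```

Request:
arm_command:
  targets:
    - [0,0,0,0,0.34]
    - [0,0,0,0,0.32]
    - [0,0,0,0,0.3]

```text
clock: 2.95
position: [0.5534, -0.1481, 0.2018]
tcp_rot: [-1.571, 0.005, 0.7]
force: [-5.5, -5.0, 4.1]
grip_width: 0.0261
```

One finger touched first, with −7 N along tool x, so I'll shift −1 mm and close fully.

Request:
arm_command:
  targets:
    - [-0.1,0,0,0,0.3]
    - [0,0,0,0,0.28]

```text
clock: 3.15
position: [0.5529, -0.1486, 0.2018]
tcp_rot: [-1.571, 0.005, 0.699]
force: [-5.8, -4.5, 4.7]
grip_width: 0.0246
```

Request:
arm_command:
  targets:
    - [0,0,0,0,0]
    - [0,0,0,0,0]
    - [0,0,0,0,0]

```text
clock: 3.45
position: [0.5528, -0.1487, 0.2021]
tcp_rot: [-1.571, 0.005, 0.701]
force: [-6.2, -4.6, 5.8]
grip_width: 0.0226
```

Request:
arm_command:
  targets:
    - [-0.1,-0.3,0,0,0]
    - [0,-1,0,0,0]
    - [0,-1,0,0,0]
    - [0,-1,0,0,0]
    - [0,0,0,0,0]

```text
clock: 3.95
position: [0.5528, -0.1487, 0.2339]
tcp_rot: [-1.571, 0.003, 0.7]
force: [-0.6, -4.7, -8.0]
grip_width: 0.0224
```

Request:
arm_command:
  targets:
    - [0,-1,0,0,0]
    - [0,-1,0,0,0]
    - [0,-1,0,0,0]
    - [0,-1,0,0,0]
    - [0,0,0,0,0]

```text
clock: 4.45
position: [0.5528, -0.1487, 0.274]
tcp_rot: [-1.571, 0.003, 0.7]
force: [-1.2, -4.8, -6.7]
grip_width: 0.0229
```

Request:
arm_command:
  targets:
    - [0,-1,0,0,0]
    - [0,-1,0,0,0]
    - [0,-1,0,0,0]
    - [0,-0.8,0,0,0]
    - [0,0,0,0,0]

```text
clock: 4.95
position: [0.5528, -0.1486, 0.3118]
tcp_rot: [-1.571, 0.003, 0.7]
force: [-1.2, -4.9, -5.9]
grip_width: 0.0225
```

```bash
python3 - <<'E'
from h import *
o=r.observe();print(o['clock'],o['position'],np.degrees(o['tcp_rot']),o['force'])
im=eyes.get_image('side')[:,:,::-1];cv2.imwrite("pics/side3.png",im)
cv2.imwrite("pics/side3z.png",cv2.resize(im[110:250,295:395],None,fx=4.2,fy=4.2,interpolation=cv2.INTER_NEAREST))
E
```

```text
4.95 [ 0.5528 -0.1486  0.3118] [-89.9877   0.1934  40.0933] [-1.1784 -4.9013 -5.8721]
```

View pics/side3z.png

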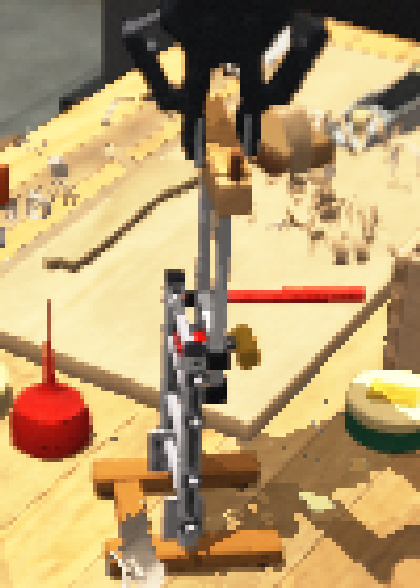

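```bash
python3 - <<'E'
from h import *
for z in (.323,.333,.343): print(z,proj('side',[(.504,-.1034,z),(.5207,-.0886,z)]).tolist())
im=cv2.imread('pics/side3.png')
cv2.imwrite("pics/side3y.png",cv2.resize(im[120:170,330:370],None,fx=11,fy=11,interpolation=cv2.INTER_NEAREST))
E
```

```text
0.323 [[353.475867615531, 155.971943424649], [345.0330859134897, 156.39984996606154]]
0.333 [[353.6803299332429, 152.57959579894492], [345.19280089702875, 153.00189280853945]]
0.343 [[353.8864402735848, 149.1514670271992], [345.35381067427096, 149.56797717260068]]
```

View pics/side3y.png

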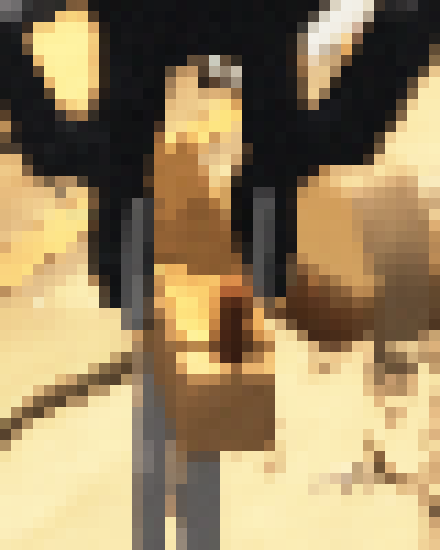

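Request:
arm_command:
  targets:
    - [0,-0.5,0,0,0]
    - [0,0,0,0,0]

```text
clock: 5.2
position: [0.5528, -0.1487, 0.3158]
tcp_rot: [-1.57, 0.004, 0.7]
force: [-0.9, -5.7, -8.3]
grip_width: 0.0224
```

Request:
arm_command:
  targets:
    - [0,-0.3,0,0,0]
    - [0,-0.3,0,0,0]
    - [0,0,0,0,0]
    - [0,0,0,0,0]

```text
clock: 5.6
position: [0.5528, -0.1487, 0.3214]
tcp_rot: [-1.57, 0.004, 0.7]
force: [-0.7, -4.8, -8.3]
grip_width: 0.0225
```

```bash
python3 - <<'E'
from h import *
o=r.observe();print(o['clock'],o['position'],o['force'])
im=eyes.get_image('side')[:,:,::-1];cv2.imwrite("pics/side4.png",im)
cv2.imwrite("pics/side4z.png",cv2.resize(im[120:220,325:370],None,fx=5.8,fy=5.8,interpolation=cv2.INTER_NEAREST))
E
```

```text
5.6 [ 0.5528 -0.1487  0.3214] [-0.7141 -4.7763 -8.265 ]
```

View pics/side4z.png

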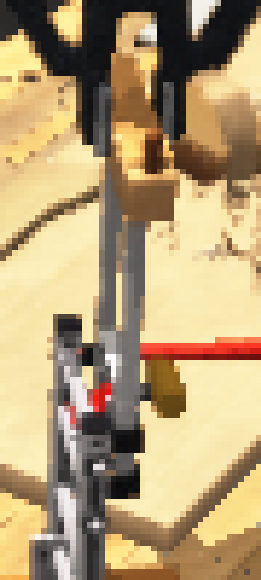

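The bar's near top edge is at about row 150, which puts the frame height near 0.118: past the third rung and under the fourth. The red tongue tilts down slightly against the fourth. Now lowering, first quickly to just above the highest place rung 3 can be.

Request:
arm_command:
  targets:
    - [0,0.5,0,0,0]
    - [0,0.5,0,0,0]
    - [0,0.5,0,0,0]
    - [0,0.3,0,0,0]
    - [0,0,0,0,0]

```text
clock: 6.15
position: [0.5528, -0.1486, 0.3032]
tcp_rot: [-1.57, 0.004, 0.7]
force: [-0.6, -4.9, -7.9]
grip_width: 0.0225
```

Request:
arm_command:
  targets:
    - [0,0.15,0,0,0]
    - [0,0.15,0,0,0]
    - [0,0,0,0,0]

```text
clock: 6.45
position: [0.5528, -0.1487, 0.3005]
tcp_rot: [-1.57, 0.004, 0.7]
force: [-0.6, -5.2, -7.6]
grip_width: 0.0221
```

Request:
arm_command:
  targets:
    - [0,0.15,0,0,0]
    - [0,0.15,0,0,0]
    - [0,0,0,0,0]

```text
clock: 6.75
position: [0.5528, -0.1487, 0.2976]
tcp_rot: [-1.57, 0.004, 0.7]
force: [-0.5, -5.3, -8.3]
grip_width: 0.0225
```

Request:
arm_command:
  targets:
    - [0,0.15,0,0,0]
    - [0,0,0,0,0]

```text
clock: 6.95
position: [0.5528, -0.1487, 0.2969]
tcp_rot: [-1.57, 0.003, 0.7]
force: [-2.2, -4.3, -4.5]
grip_width: 0.0224
```

Request:
arm_command:
  targets:
    - [0,0.15,0,0,0]
    - [0,0,0,0,0]

```text
clock: 7.15
position: [0.5528, -0.1487, 0.2967]
tcp_rot: [-1.571, 0.003, 0.7]
force: [-3.5, -4.6, 1.3]
grip_width: 0.0224
```

Contact: the upward load shifted from −8 N to about +1 N at z 0.297 (frame height about 0.094), so the rung now carries the frame. Releasing.

Request:
arm_command:
  targets:
    - [0,0,0,0,0.35]
    - [0,0,0,0,0.5]
    - [0,0,0,0,0.8]
    - [0,0,0,0,1]
    - [0,0,0,0,1]

```text
clock: 7.65
position: [0.5539, -0.1475, 0.2964]
tcp_rot: [-1.571, -0.001, 0.698]
force: [0.6, 0.1, 0.5]
grip_width: 0.0832
```

Request:
arm_command:
  targets:
    - [0,-2,0,0,1]
    - [0,-4,0,0,1]
    - [0,-5,0,0,1]
    - [0,0,0,0,1]

```text
clock: 8.05
position: [0.557, -0.1491, 0.4143]
tcp_rot: [-1.585, -0.007, 0.698]
force: [-1.0, 0.0, -1.2]
grip_width: 0.0857
```

```bash
python3 - <<'E'
from h import *
o=r.observe();print(o['clock'],o['position'],o['force'],np.degrees(o['tcp_rot']))
im=eyes.get_image('side')[:,:,::-1];cv2.imwrite("pics/side5.png",im)
cv2.imwrite("pics/side5z.png",cv2.resize(im[120:220,245:370],None,fx=5.8,fy=5.8,interpolation=cv2.INTER_NEAREST))
E
```

```text
8.05 [ 0.557  -0.1491  0.4143] [-1.0077  0.0386 -1.1606] [-90.8392  -0.3961  40.0137]
```

View pics/side5z.png

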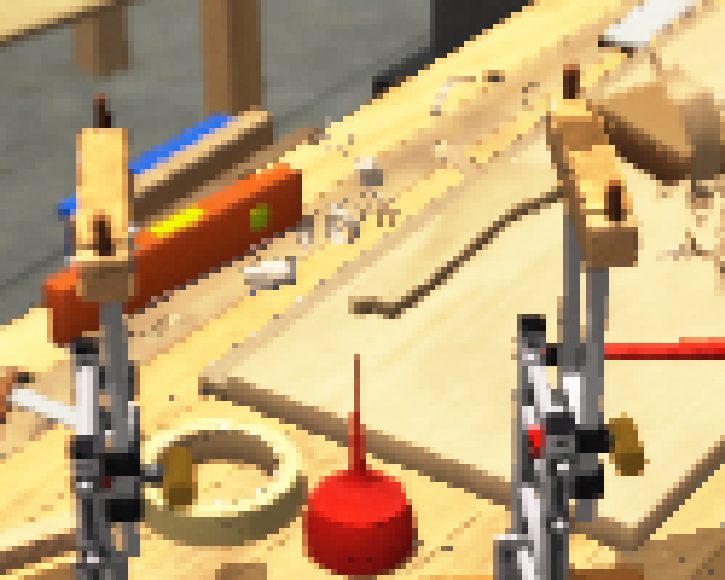

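The frame stayed up with its tongue resting on the third rung: red at (337,196), counterweight at (353,197), bar near edge at about row 158. Next, the rail.

```bash
python3 - <<'E'
from h import *
plan((.4405,.1477,.16),-15.5,p0=(.5535,-.1480,.407),n=9)
E
```

```text
0 [1.15, 2.74, 3.32, 6.17]
1 [0.79, 2.74, 3.43, 6.17]
2 [0.41, 2.74, 3.49, 6.17]
3 [0.04, 2.74, 3.52, 6.17]
4 [-0.34, 2.74, 3.5, 6.17]
5 [-0.72, 2.74, 3.44, 6.17]
6 [-1.08, 2.74, 3.35, 6.17]
7 [-1.43, 2.74, 3.21, 6.17]
8 [-1.77, 2.74, 3.04, 6.17]
```

Request:
arm_command:
  targets:
    - [1.15,0,3.3,6.2,1]
    - [0.8,0,3.45,6.2,1]
    - [0.4,1,3.5,6.2,1]
    - [0.05,3,3.5,6.2,1]
    - [-0.35,3.5,3.5,6.2,1]

```text
clock: 8.6
position: [0.4907, 0.0178, 0.3305]
tcp_rot: [-1.571, -0.002, 0.152]
force: [1.2, 0.5, -0.9]
grip_width: 0.0852
```

Request:
arm_command:
  targets:
    - [-0.7,3.5,3.45,6.2,1]
    - [-1.1,3.5,3.35,6.2,1]
    - [-1.45,3.5,3.2,6.2,1]
    - [-1.75,3.5,3.05,6.2,1]
    - [0,3,0,0,1]

```text
clock: 9.1
position: [0.4373, 0.1512, 0.1589]
tcp_rot: [-1.572, 0.005, -0.274]
force: [0.7, -0.3, -0.3]
grip_width: 0.0854
```

```bash
python3 - <<'E'
from h import *
o=r.observe();print(o['clock'],o['position'],o['force'],np.degrees(o['tcp_rot']))
im=eyes.get_image('side')[:,:,::-1];cv2.imwrite("pics/side6.png",im)
cv2.imwrite("pics/side6z.png",cv2.resize(im[190:360,230:390],None,fx=3.5,fy=3.5,interpolation=cv2.INTER_NEAREST))
o=r.observe();print(o['clock'],o['position'],o['force'],np.degrees(o['tcp_rot']))
E
```

```text
9.1 [0.4373 0.1512 0.1589] [ 0.6984 -0.2757 -0.2884] [-90.0428   0.2995 -15.672 ]
9.15 [0.4357 0.1495 0.1553] [-1.2086 -0.2939 -1.8018] [-90.2334   0.6727 -15.6318]
```

View pics/side6z.png

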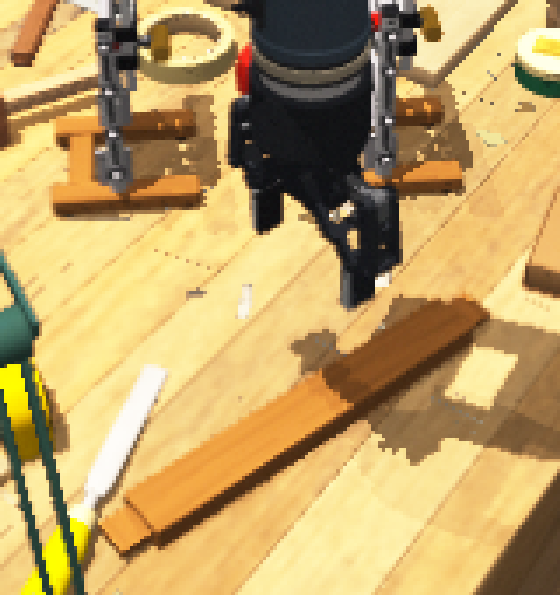

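The gripper is above the rail's middle. Lowering to check centring.

Request:
arm_command:
  targets:
    - [0,4,0,0,1]
    - [0,4,0,0,1]
    - [0,2,0,0,1]
    - [0,0,0,0,1]

```text
clock: 9.55
position: [0.4395, 0.1476, 0.0591]
tcp_rot: [-1.573, 0.006, -0.276]
force: [0.3, -0.2, 0.0]
grip_width: 0.0857
```

```bash
python3 - <<'E'
from h import *
o=r.observe();print(o['clock'],o['position'],o['force'],np.degrees(o['tcp_rot']))
im=eyes.get_image('side')[:,:,::-1];cv2.imwrite("pics/side7.png",im)
cv2.imwrite("pics/side7z.png",cv2.resize(im[240:355,240:385],None,fx=5,fy=5,interpolation=cv2.INTER_NEAREST))
E
```

```text
9.55 [0.4395 0.1476 0.0591] [ 0.3275 -0.2231  0.016 ] [-90.136    0.3629 -15.8412]
```

View pics/side7z.png

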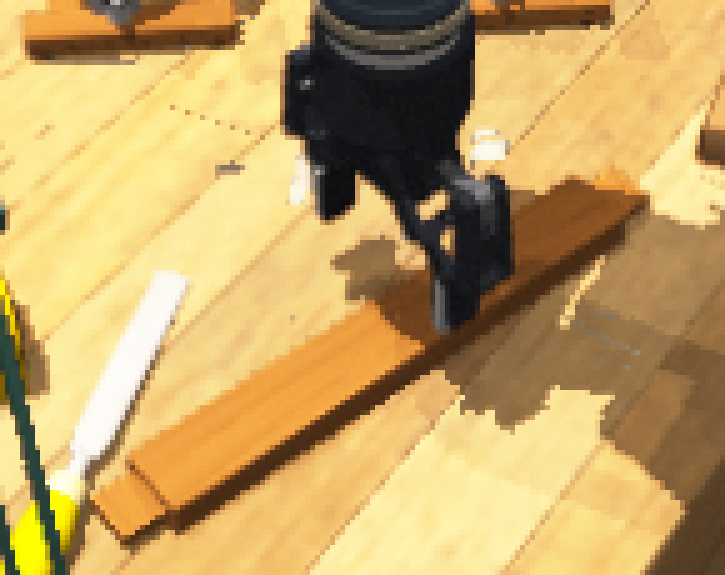

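```bash
python3 - <<'E'
from h import *
p=proj('side',[(.4395,.1476,.072),(.4395,.1476,.022)]);print(p)
ctr=proj('side',[(.4434,.152,.022)])[0];print(ctr)
m=np.array([318.7,294.6])
print(onz('side',[m],[.072]),'->offset of rail minus gripper', np.array([.4434,.152])-onz('side',[m],[.072])[0,:2])
E
```

```text
[[318.0088 292.5042]
 [317.929  305.7368]]
[315.6914 306.1429]
[[0.4342 0.1522 0.072 ]] ->offset of rail minus gripper [ 0.0092 -0.0002]
```

The offset is at most 9 mm along tool x against 21 mm of clearance. I'll shift +4 mm, lower and close slowly.

Request:
arm_command:
  targets:
    - [0.4,2.5,0,0,1]
    - [0,2,0,0,1]
    - [0,0.9,0,0,1]
    - [0,0,0,0,1]

```text
clock: 10.0
position: [0.4455, 0.147, 0.0076]
tcp_rot: [-1.571, 0.0, -0.276]
force: [-0.1, 0.1, 0.5]
grip_width: 0.0856
```

Request:
arm_command:
  targets:
    - [0,0,0,0,0.7]
    - [0,0,0,0,0.58]
    - [0,0,0,0,0.52]
    - [0,0,0,0,0.48]
    - [0,0,0,0,0.48]

```text
clock: 10.5
position: [0.4453, 0.1472, 0.0082]
tcp_rot: [-1.571, -0.0, -0.275]
force: [-0.8, 0.2, 5.6]
grip_width: 0.0415
```

Request:
arm_command:
  targets:
    - [0,0,0,0,0]
    - [0,0,0,0,0]
    - [0,0,0,0,0]

```text
clock: 10.8
position: [0.4452, 0.1472, 0.0085]
tcp_rot: [-1.571, -0.001, -0.275]
force: [-0.9, 0.7, 8.8]
grip_width: 0.0403
```

Request:
arm_command:
  targets:
    - [0,-1,0,0,0]
    - [0,-2,0,0,0]
    - [0,-2,0,0,0]
    - [0,0,0,0,0]

```text
clock: 11.2
position: [0.4469, 0.1474, 0.0595]
tcp_rot: [-1.569, -0.005, -0.276]
force: [0.7, -0.2, -2.3]
grip_width: 0.0401
```

```bash
python3 - <<'E'
from h import *
o=r.observe();print(o['clock'],o['position'],o['force'],o['torque'],np.degrees(o['tcp_rot']))
im=eyes.get_image('side')[:,:,::-1];cv2.imwrite("pics/side8.png",im)
cv2.imwrite("pics/side8z.png",cv2.resize(im[220:365,240:395],None,fx=4.5,fy=4.5,interpolation=cv2.INTER_NEAREST))
E
```

```text
11.2 [0.4469 0.1474 0.0595] [ 0.7134 -0.225  -2.2528] [ 0.0272 -0.0572 -0.0252] [-89.8968  -0.274  -15.788 ]
```

View pics/side8z.png

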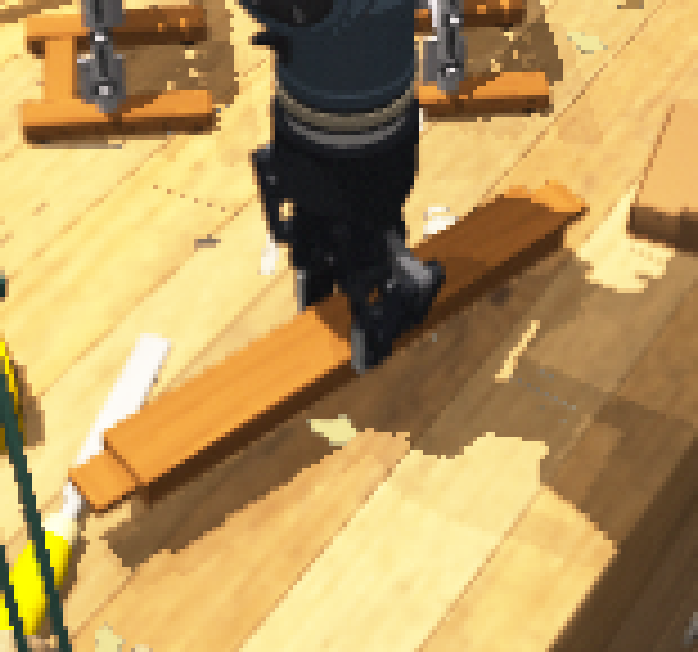

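The rail is lifted level. Its body ends are near (267,322) and (358.5,266.5). Computing the rail centre relative to the TCP.

```bash
python3 - <<'E'
from h import *
im=cv2.imread('pics/side8.png')
cv2.imwrite("pics/side8y.png",np.hstack([cv2.resize(im[300:340,250:290],None,fx=9,fy=9,interpolation=cv2.INTER_NEAREST),cv2.resize(im[250:290,340:380],None,fx=9,fy=9,interpolation=cv2.INTER_NEAREST)]))
E
```

```text
(no output)
```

View pics/side8y.png

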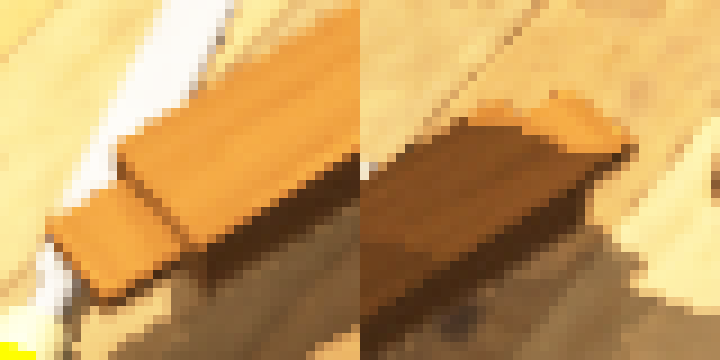

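```bash
python3 - <<'E'
from h import *
s=onz('side',[(263,316.5),(272.5,327.5),(365,270),(354.4,261.7)],.073*np.ones(4));print(s,s.mean(0),np.linalg.norm((s[0]+s[1]-s[2]-s[3])/2),np.degrees(np.arctan2(*(s[0]+s[1]-s[2]-s[3])[[1,0]])))
# path: low move, then raise & turn
p0=(.446,.1474,.0595)
print('A');plan((.42,.02,.10),-15.7,p0=p0,y0=-15.7)
print('B');plan((.46,-.02,.40),-15.7,p0=(.42,.02,.10),y0=-15.7)
print('C');plan((.6405,-.0737,.40),-49.7,p0=(.46,-.02,.40),y0=-15.7)
E
```

```text
[[0.5008 0.284  0.073 ]
 [0.4625 0.295  0.073 ]
 [0.3828 0.0128 0.073 ]
 [0.4219 0.0019 0.073 ]] [0.442  0.1484 0.073 ] 0.29311416898470793 74.29075967347548
A
0 [0.31, -1.35, -4.32, -0.0]
1 [0.31, -1.35, -4.32, -0.0]
2 [0.31, -1.35, -4.32, -0.0]
B
0 [0.7, -4.29, -0.4, -0.0]
1 [0.7, -4.29, -0.4, -0.0]
2 [0.7, -4.29, -0.4, -0.0]
3 [0.7, -4.29, -0.4, -0.0]
4 [0.7, -4.29, -0.4, -0.0]
5 [0.7, -4.29, -0.4, -0.0]
6 [0.7, -4.29, -0.4, -0.0]
C
0 [4.71, -0.0, -0.07, 8.5]
1 [4.67, -0.0, 0.63, 8.5]
2 [4.52, -0.0, 1.31, 8.5]
3 [4.28, -0.0, 1.96, 8.5]
```

Request:
arm_command:
  targets:
    - [0.2,-0.8,-3,0,0]
    - [0.3,-1.2,-3.5,0,0]
    - [0.3,-1.2,-3.5,0,0]
    - [0.2,-1.2,-3,0,0]
    - [0,-2,0,0,0]

```text
clock: 11.75
position: [0.418, 0.0168, 0.1203]
tcp_rot: [-1.572, 0.004, -0.28]
force: [-0.6, 0.2, -1.2]
grip_width: 0.0407
```

Request:
arm_command:
  targets:
    - [0.4,-4,-0.4,0,0]
    - [0.4,-4.5,-0.4,0,0]
    - [0.4,-4.5,-0.4,0,0]
    - [0.4,-4.5,-0.4,0,0]
    - [0.4,-4.5,-0.4,0,0]

```text
clock: 12.25
position: [0.4325, -0.0053, 0.3421]
tcp_rot: [-1.571, 0.002, -0.276]
force: [1.5, -0.2, -1.6]
grip_width: 0.0406
```

Request:
arm_command:
  targets:
    - [0.4,-4,-0.4,0,0]
    - [0.4,-2.5,-0.4,0,0]
    - [0,0,0,0,0]

```text
clock: 12.55
position: [0.4409, -0.0162, 0.4089]
tcp_rot: [-1.571, -0.007, -0.276]
force: [1.2, -0.1, -1.3]
grip_width: 0.0401
```

```bash
python3 - <<'E'
from h import *
o=r.observe();print(o['clock'],o['position'],o['force'],np.degrees(o['tcp_rot']))
plan((.640,-.0737,.40),-49.7,n=6)
E
```

```text
12.55 [ 0.4409 -0.0162  0.4089] [ 1.2494 -0.0529 -1.259 ] [-90.0157  -0.4219 -15.8354]
0 [3.45, 0.15, -0.02, 5.64]
1 [3.44, 0.15, 0.32, 5.64]
2 [3.39, 0.15, 0.66, 5.64]
3 [3.31, 0.15, 0.99, 5.64]
4 [3.19, 0.15, 1.31, 5.64]
5 [3.05, 0.15, 1.62, 5.64]
```

Request:
arm_command:
  targets:
    - [3.45,0,0,5.6,0]
    - [3.45,0,0.3,5.6,0]
    - [3.4,0,0.65,5.7,0]
    - [3.3,0,1,5.7,0]
    - [3.2,0,1.3,5.7,0]

```text
clock: 13.05
position: [0.605, -0.0629, 0.4022]
tcp_rot: [-1.574, 0.006, -0.774]
force: [-0.2, 0.2, -2.3]
grip_width: 0.0404
```

Request:
arm_command:
  targets:
    - [3.05,0,1.6,5.6,0]
    - [0,2,0,0,0]
    - [0,0,0,0,0]
    - [0,0,0,0,0]

```text
clock: 13.45
position: [0.6365, -0.0723, 0.3831]
tcp_rot: [-1.574, 0.006, -0.867]
force: [-0.6, -0.2, -1.8]
grip_width: 0.0406
```

```bash
python3 - <<'E'
from h import *
o=r.observe();print(o['clock'],o['position'],o['force'],np.degrees(o['tcp_rot']))
im=eyes.get_image('side')[:,:,::-1];cv2.imwrite("pics/side9.png",im)
cv2.imwrite("pics/side9z.png",cv2.resize(im[90:220,220:390],None,fx=4.5,fy=4.5,interpolation=cv2.INTER_NEAREST))
t=eyes.get_image('top')[:,:,::-1];cv2.imwrite("pics/top9.png",t)
cv2.imwrite("pics/top9z.png",cv2.resize(t[80:230,270:420],None,fx=4,fy=4,interpolation=cv2.INTER_CUBIC))
E
```

```text
13.45 [ 0.6365 -0.0723  0.3831] [-0.5947 -0.1798 -1.8232] [-90.2068   0.3288 -49.6862]
```

View pics/side9z.png

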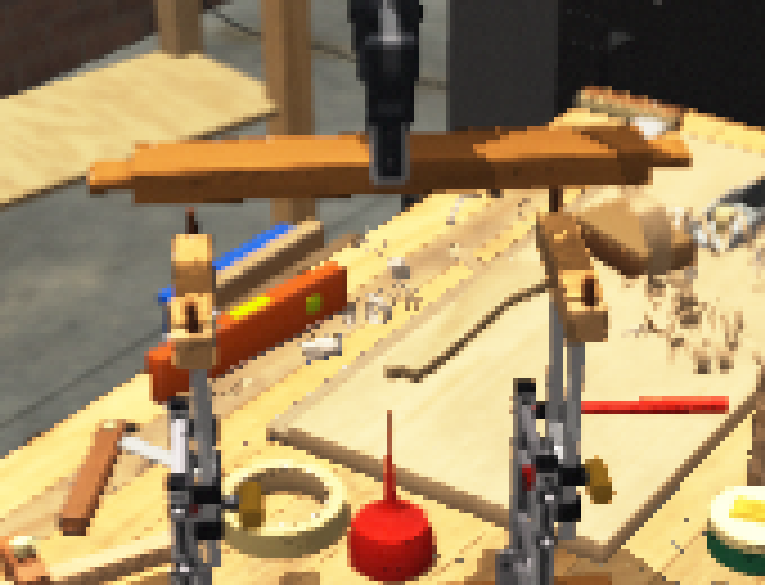

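View pics/top9z.png

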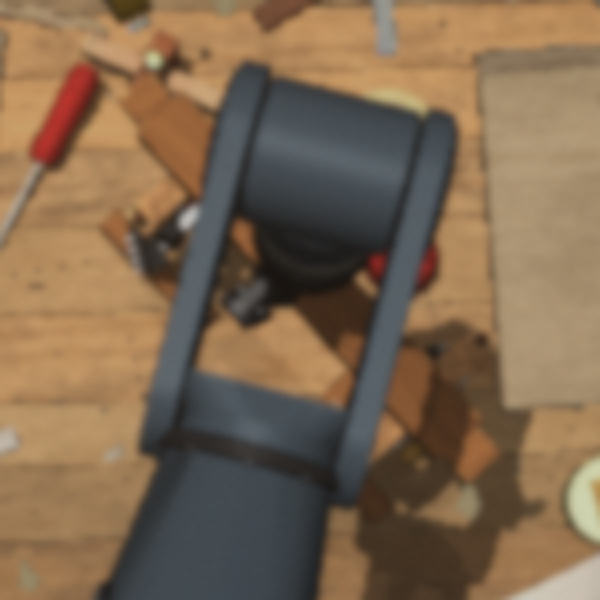

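The rail is over both bars: body ends at (250,126) and (364,126), bars at (263,145) and (348,140), square between the pegs. I'll shift 3 mm toward the twin and lower.

Request:
arm_command:
  targets:
    - [0,1.5,0.3,0,0]
    - [0,2,0,0,0]
    - [0,1,0,0,0]
    - [0,0.5,0,0,0]
    - [0,0,0,0,0]

```text
clock: 14.05
position: [0.6399, -0.0709, 0.3363]
tcp_rot: [-1.571, 0.0, -0.867]
force: [0.5, 0.1, -2.5]
grip_width: 0.0406
```

Request:
arm_command:
  targets:
    - [0,0.2,0,0,0]
    - [0,0.2,0,0,0]
    - [0,0,0,0,0]

```text
clock: 14.35
position: [0.6403, -0.071, 0.3326]
tcp_rot: [-1.57, -0.0, -0.868]
force: [-0.1, 0.1, -1.7]
grip_width: 0.0401
```

Request:
arm_command:
  targets:
    - [0,0.2,0,0,0]
    - [0,0.2,0,0,0]
    - [0,0,0,0,0]

```text
clock: 14.65
position: [0.64, -0.0709, 0.3279]
tcp_rot: [-1.571, 0.001, -0.867]
force: [0.2, -0.5, -2.1]
grip_width: 0.0405
```

Request:
arm_command:
  targets:
    - [0,0.2,0,0,0]
    - [0,0,0,0,0]

```text
clock: 14.85
position: [0.6401, -0.0709, 0.3259]
tcp_rot: [-1.571, 0.001, -0.867]
force: [0.0, -0.1, -2.0]
grip_width: 0.0403
```

Request:
arm_command:
  targets:
    - [0,0.15,0,0,0]
    - [0,0,0,0,0]

```text
clock: 15.05
position: [0.6403, -0.071, 0.325]
tcp_rot: [-1.571, -0.0, -0.867]
force: [-0.3, 0.0, -0.9]
grip_width: 0.0404
```

Request:
arm_command:
  targets:
    - [0,0.15,0,0,0]
    - [0,0,0,0,0]

```text
clock: 15.25
position: [0.6405, -0.0709, 0.3238]
tcp_rot: [-1.57, -0.001, -0.867]
force: [0.3, 0.8, 1.7]
grip_width: 0.0404
```

Request:
arm_command:
  targets:
    - [0,0.15,0,0,0]
    - [0,0,0,0,0]

```text
clock: 15.45
position: [0.6406, -0.0708, 0.3228]
tcp_rot: [-1.57, -0.001, -0.867]
force: [1.4, 1.7, 4.4]
grip_width: 0.0404
```

```bash
python3 - <<'E'
from h import *
o=r.observe();print(o['clock'],o['position'],o['force'],o['torque'])
im=eyes.get_image('side')[:,:,::-1];cv2.imwrite("pics/side10.png",im)
cv2.imwrite("pics/side10z.png",cv2.resize(im[110:200,230:380],None,fx=5,fy=5,interpolation=cv2.INTER_NEAREST))
E
```

```text
15.45 [ 0.6406 -0.0708  0.3228] [1.3724 1.71   4.3857] [-0.0169  0.3791 -0.0945]
```

View pics/side10z.png

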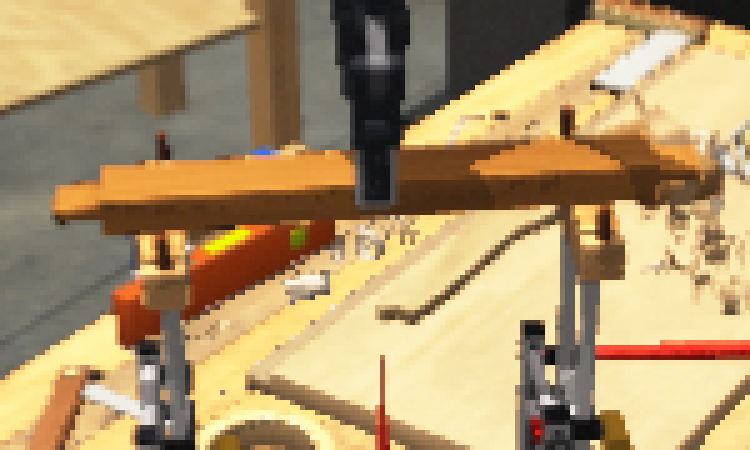

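The rail sits on the low bar, just above the twin's cork, between all four pegs. Releasing.

Request:
arm_command:
  targets:
    - [0,0,0,0,0.5]
    - [0,0,0,0,0.6]
    - [0,0,0,0,0.8]
    - [0,0,0,0,1]
    - [0,0,0,0,1]

```text
clock: 16.0
position: [0.6401, -0.071, 0.3215]
tcp_rot: [-1.571, 0.0, -0.868]
force: [-0.8, -0.7, 0.4]
grip_width: 0.0852
```

Request:
arm_command:
  targets:
    - [0,-1.5,0,0,1]
    - [0,-3,0,0,1]
    - [0,-4,0,0,1]
    - [0,-4,0,0,1]
    - [0,0,0,0,1]

```text
clock: 16.5
position: [0.6426, -0.0716, 0.4544]
tcp_rot: [-1.563, -0.012, -0.867]
force: [-0.3, 0.3, 0.1]
grip_width: 0.0849
```

```bash
python3 - <<'E'
from h import *
o=r.observe();print(o['clock'],o['position'],o['force'])
im=eyes.get_image('side')[:,:,::-1];cv2.imwrite("pics/side11.png",im)
cv2.imwrite("pics/side11z.png",cv2.resize(im[110:230,230:380],None,fx=5,fy=5,interpolation=cv2.INTER_NEAREST))
E
```

```text
16.5 [ 0.6426 -0.0716  0.4544] [-0.3336  0.292   0.1029]
```

View pics/side11z.png

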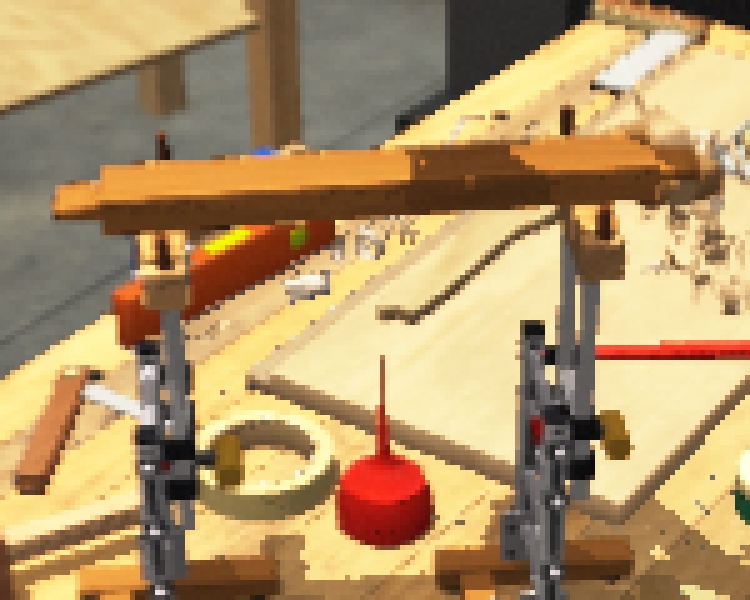

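Now I'll let it settle briefly and compare pictures before handing in.

Request:
arm_command:
  targets:
    - [0,0,0,0,1]
    - [0,0,0,0,1]
    - [0,0,0,0,1]
    - [0,0,0,0,1]
    - [0,0,0,0,1]

```text
clock: 17.05
position: [0.6401, -0.071, 0.446]
tcp_rot: [-1.572, 0.001, -0.867]
force: [-0.4, -0.3, -1.2]
grip_width: 0.0853
```

```bash
python3 - <<'E'
from h import *
im=eyes.get_image('side')[:,:,::-1].astype(int);a=cv2.imread('pics/side11.png').astype(int);b=cv2.imread('pics/side0.png').astype(int)
print('trestle+rail region diff',np.abs(im-a)[125:260,225:385].max())
d=np.abs(im-b).max(2)
for n,(x0,x1,y0,y1) in dict(can=(297,318,190,218),square_block=(384,410,215,275),tape=(225,245,290,325)).items(): print(n,(d[y0:y1,x0:x1]>60).mean())
o=r.observe();print(o['clock'],o['force']); print(ticket.sign_off())
E
```

```text
trestle+rail region diff 112
can 0.0
square_block 0.39294871794871794
tape 0.0
17.1 [0.5786 0.1434 0.4559]
the job is handed in; nothing more can be done
None
```

```bash
python3 - <<'E'
import cv2,numpy as np
a=cv2.imread('pics/side0.png')[180:300,370:450];b=cv2.imread('pics/side11.png')[180:300,370:450]
cv2.imwrite('pics/cmp.png',cv2.resize(np.hstack([a,b]),None,fx=4,fy=4))
E
```

```text
(no output)
```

View pics/cmp.png

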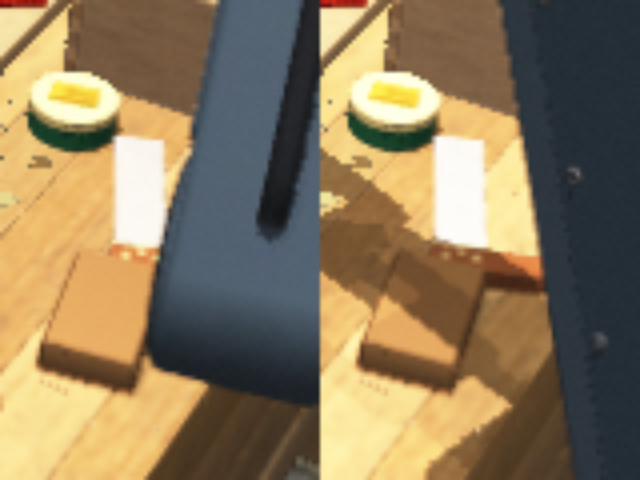

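The low trestle now stands on its third rung and the rail lies across both crossbars. I handed the job in at 17.1 s; sign-off reports no verdict.

**Trestle:** I raised the frame to about 0.118, which clears the third rung but not the fourth. I then lowered it in 1.5 mm steps until the force on the gripper went from about −8 N to +1 N. That was at a frame height of about 0.094, within the third rung's range, and I let go there. Later pictures show the frame still up with the tongue on the rung.

**Rail:** I set it down between the end pegs. It touched the raised low bar first, because that bar stands about 6 mm higher than the twin's. I let go at about 4 N, so the end over the twin dropped the last few millimetres. The body overhangs both bars, by roughly 19 mm and 27 mm, and the rail tilts about 1.5°.

**Last checks and disagreements:**
- **Other tools:** The oil can and tape measure showed no change in the pictures. The sanding block and try square region did differ, but a side-by-side view puts that down to the arm and its shadow; the tools sit where they were.
- **Settling:** A final before-and-after comparison of the trestle and rail was not clean: some pixels changed by up to 112. I put this down to the arm's moving shadow, but I did not check it before handing in.
- **Cameras:** The two views disagreed by 8–10 mm on positions. I trusted the side view, averaged the two for the rail, and used touch for the crossbar grasp.

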